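Fit the hold-down bar in a label-roll dispenser

ROBOT

A 6-joint arm with a two-finger parallel gripper is mounted at the origin on the work surface. World frame = base frame: x ahead of the robot, y to its left, z up, the work surface at z = 0. Lengths are in m, angles in degrees, forces in N, time in s.
With the tool pointing down it reaches from about 0.4 to 0.825 m from the base axis. Payload 7 kg.
Tool frame: the origin (TCP) lies midway between the tips of the shut fingers; the grasp point (between the pads) lies 19 mm behind it; z points along the fingers, y is the line along which they close (so a half turn about z gives the same grasp; the last joint's range is limited). The gripper opens to 88 mm and grips with 3 to 60 N. Pads are 19 mm wide; open, the fingers measure 130 mm over their backs; the gripper's body (78 mm by 193 mm) begins 47 mm behind the grasp point.
Start: joints at [93.226, 20.546, 0.682, 0, -70.136, -16.507], TCP at [0.155, 0.657, 0.227] pointing down, gripper open.
Joint ranges: [-176.03, 176.03], [-82.01, 121.73], [-58.28, 71.71], [-173.87, 95.51], [-174.79, -0.11], [-173.66, 173.66]. Speed limits (degrees/s): [136.94, 136.94, 172.46, 180, 180, 180].

INTERFACE

Orientations are given as a 3x3 rotation matrix whose columns are the frame's x, y, z axes.
In Python, from rig import robot gives the robot as it stands. Calls block until the motion is done:
- robot.goto(position, orientation): joint-space move of the TCP to a pose.
- robot.servo_line(position, ori=None, speed=0.15): straight line of the TCP; ori=None keeps the orientation; speed is the mean speed in m/s.
- robot.movej(angles): joint-space move.
- robot.move_gripper(opening): opening from 0.0 (shut) to 1.0 (fully open); the grip force is fixed at half the most; returns when the fingers have stopped.
- robot.dwell(seconds).
- robot.ik(position, orientation): joint angles nearest the present ones, or None.
- robot.grab_frame(name): name is "scene" or "top" or "wrist"; returns (picture, depth): 384x512x3 uint8, red, green, blue; 384x512 float32, m along the optical axis (not along the pixel's ray), 0 where there is no reading.
- robot.camera_info(name): a dict with "vfov" (degrees; the focal length in pixels is half the picture's height over the tangent of half this angle, whatever the lens; pixels are square), "cx", "cy" (the principal point, pixels), "view" (4x4, takes a point from world to camera coordinates); the wrist camera has in their place "T_tool_cam" (4x4, takes a point from camera to tool coordinates, whose origin is the TCP and whose axes are the flange's). Camera axes: x right, y down, z forward; pixel columns grow to the right and rows downward; lengths in m; the calibration is good to about 2 mm. A picture is of the moment at which its call begins: read the wrist's pose just before it. camera_info takes no time and is no camera call.
A pose or a line that the arm cannot do raises robot.Unreachable and nothing moves.
- robot.job_done(): hands the job in; it is judged then, once.
Readings, each from a call of its own:
- robot.read_t(): time.
- robot.read_qpos(): joint angles.
- robot.read_qvel(): joint speeds.
- robot.read_effort(): joint torques, N m.
- robot.read_position(): TCP position.
- robot.read_tcp_rot(): TCP orientation.
- robot.read_force(): force on the tool from outside, world axes, zero at the start.
- robot.read_ft_torque(): the same for the moment, N m.
- robot.read_grip_width(): opening from 0.0 (shut) to 1.0 (fully open).
- robot.read_finger_force(): force on a finger pad.
Only numpy, scipy, OpenCV 4.12 (cv2) and the standard library are available. Lean on these libraries where they do the work, as an engineer would, in place of code of your own. Each camera call takes 0.05 s, during which the arm holds its last target. There are 200 camera calls.

TASK

Get the label-roll dispenser ready to run: pull its orange front guard all the way down, lay the loose hold-down bar (yellow middle, red collars) across the two V saddles in front of the label roll so that both ends sit fully home with the red collars between the saddles, let go of it, and then push the guard back up until it is fully shut. Leave everything else on the bench standing where it is.

Things in the scene. Friction and masses are not known exactly. Their poses are not given: they have to be found in the camera images.
- bar: Loose hold-down bar, the same either way round: steel rod 18 mm in diameter, 200 mm long along its y; yellow middle, 19 mm across, to grip; two square red collars, 28 x 28 mm, 8 mm thick, centred 66 mm either side of the middle. Mass 0.2 to 0.42 kg. Origin: its middle, on its axis, 14 mm above the bench as it lies on its collars at the start, left or right of the dispenser.
- seat (a point): Where the middle of the bar's axis lies once seated: midway between the two V saddles of the dispenser, which is fixed; 110 mm above the bench. Axes: x to the dispenser's back (away from the robot), y along the seated bar, z up. Between the saddles it is open to 60 mm below and 60 mm behind, where the white label roll (92 mm across, top 11 mm above the seat) begins.
- saddle_left (a point): Steel V saddle at y = +80 mm of the seat; this point is on the seated bar's axis. 10 mm thick, 45 degree sides, open upwards, mouth about 50 mm wide, lips 10 to 15 mm above the seated axis, on a blue post. The collars fit between the two saddles with 5 mm play each way, the rod's ends stand 15 mm out. Axes as the seat's.
- saddle_right (a point): The other V saddle, at y = -80 mm of the seat; otherwise the same.
- hood_edge (a point): Middle of the lower front edge of the grey hood and printer over the label roll, 46 mm behind and 75 mm above the seat. Its upright front is 190 mm wide and 90 mm high. A gripper upright over the seat hits it; leaning back to the robot 30 to 45 degrees, fingers forward and down, it has room. Axes as the seat's.
- hinge (a point): Middle of the guard's hinge axis, which runs along the seat's y, 45 mm above the bench, 60 mm in front of the seat. Axes as the seat's. The dispenser's base, 12 mm high, reaches from 16 mm in front of this to 260 mm behind, 95 mm to either side.
- rail (a point): Middle of the guard's handle: round steel rail, 14 mm in diameter, 124 mm long, parallel to the hinge, 125 mm from it, on the guard's free edge. It stands on 10 mm posts 55 mm either side of its middle, 33 mm clear of the orange panel (8 mm thick, 135 mm wide, its edge 85 mm from the hinge). Axes turn with the guard: z from hinge to rail, y along the rail.
- guard (a joint): Angle of the guard (rad): 0 shut (upright), 1.4 all the way down on its stop, towards the robot (nearly level). It starts shut or ajar (0 to 0.3). Its stiff hinge stays where it is left; it takes 2 to 6 N at the rail.
- mailer: Bystander, leave alone: flat brown cardboard mailer, 80 x 170 x 40 mm, long along its y; it lies on the side of the bench where the bar is not. Origin: centre of its underside.
- tape_roll: Bystander, leave alone: ring-shaped roll of clear packing tape lying flat, 92 mm across, 48 mm high; close beside one end of the bar (centre about 65 to 75 mm from the bar's axis and 90 to 100 mm from its middle, on the bar's +x, +y side). Origin: centre of its underside.
- core: Bystander, leave alone: cardboard core ring lying flat, 60 mm across, 40 mm high; close beside the other end of the bar (centre about 65 mm from the bar's axis and 70 to 80 mm from its middle, on the bar's -x, -y side). Origin: centre of its underside.
- stapler: Bystander, leave alone: red and black stapler, 40 x 130 x 44 mm high, long along its y, front left of the dispenser, pointing to the robot. Origin: centre of its underside.
- cleaner: Bystander, leave alone: blue bottle, 64 mm across, 190 mm tall, back left. Origin: centre of its underside.
- pen_cup: Bystander, leave alone: black open cup, 74 mm across, 95 mm tall, left of the dispenser's back part. Origin: centre of its underside.
- spare_roll: Bystander, leave alone: white label roll standing on its end, 84 mm across, 60 mm high, right of the dispenser's back part. Origin: centre of its underside.
Things that resemble listed ones, but are neither listed nor needed, are in the scene too. Several things look just like the bar: the one meant starts farthest from the robot's base.

How it is judged (in metres and radians):
On the way, in this order (a step that is already met when the one before it is completed fails the run):
1. the guard is all the way down (value of joint guard above 1.3 rad), for 0.2 s.
2. the bar lies home in both saddles, let go and at rest, with the guard still down (x of bar in the frame of seat between -0.006 and 0.006 m and z of bar in the frame of seat between -0.005 and 0.005 m and y of bar in the frame of seat between -0.009 and 0.009 m and angle between the y axis of bar and the y axis of seat, either way round below 0.05 rad and contact force between the fingers and bar below 0.1 N and linear speed of bar below 0.02 m/s and value of joint guard above 1 rad), for 0.3 s.
3. the guard is shut with the bar still in place (x of bar in the frame of seat between -0.006 and 0.006 m and z of bar in the frame of seat between -0.005 and 0.005 m and y of bar in the frame of seat between -0.009 and 0.009 m and angle between the y axis of bar and the y axis of seat, either way round below 0.05 rad and value of joint guard below 0.08 rad), for 0.2 s.
At the end, for the whole second after the job is handed in: The bar lies at rest across both V saddles, not held: its middle within 6 mm of the seat in x, 9 mm along y and 5 mm in height, its axis within 0.05 rad of the seat's y; the guard is shut to within 0.08 rad and let go (all of step 3 and contact force between the fingers and bar below 0.1 N and linear speed of bar below 0.02 m/s and contact force between the fingers and dispenser below 0.1 N); the robot touches nothing.
It fails at once if a bystander (mailer, tape roll, core, stapler, bottle, cup, spare roll) is moved by more than 25 mm (distance of any of mailer, tape_roll, core, stapler, cleaner, pen_cup, spare_roll from where it was at the start of the episode above 0.025 m).
It fails at once if a bystander is tipped by more than 20 degrees (angle between any of mailer, tape_roll, core, stapler, cleaner, pen_cup, spare_roll's own z axis and vertical above 0.35 rad).
It also fails if it takes over 69 s, if anything falls off the work surface, if the arm or the gripper's body presses on something with over 40 N, if the wrist force passes 120 N, or if a joint passes its speed limit or range.

## Working session

There is one attempt and no reset: what is moved stays moved. The work goes in short steps, each a Python script; the robot and the scene stay as the last script left them, time stands still between calls to the robot, and variables do not carry over. Pictures are saved under pics/ and viewed, at most 10 in all, crops included, and the job is handed in when it is done.

```bash
ls; mkdir -p pics; cat > h.py <<'E'
import numpy as np, cv2
from rig import robot
def cam(name):
    rgb,d=robot.grab_frame(name); return rgb,d
def cloud(name,d):
    c=robot.camera_info(name); h,w=d.shape; f=h/2/np.tan(np.radians(c["vfov"])/2)
    u,v=np.meshgrid(np.arange(w),np.arange(h))
    P=np.stack([(u-c["cx"])/f*d,(v-c["cy"])/f*d,d,np.ones_like(d)],-1)
    return (P@np.linalg.inv(np.array(c["view"])).T)[...,:3]
E
python3 - <<'E'
from h import *
for n in("scene","top"):
    rgb,d=cam(n); cv2.imwrite(f"pics/{n}0.png",rgb[...,::-1]); np.savez(f"{n}0.npz",rgb=rgb,d=d)
    print({k:np.round(v,3) for k,v in robot.camera_info(n).items()})
print({k:np.round(v,3) for k,v in robot.camera_info("wrist").items()},robot.read_t())
a=cv2.imread("pics/top0.png");cv2.imwrite("pics/top0b.png",cv2.resize(a,(800,600),interpolation=cv2.INTER_CUBIC))
E
```

```text
pics
{'vfov': np.float64(48.731), 'cx': np.float64(256.024), 'cy': np.float64(197.255), 'view': array([[-0.601,  0.799, -0.015,  0.273],
       [ 0.47 ,  0.338, -0.815, -0.117],
       [-0.646, -0.497, -0.579,  1.761],
       [ 0.   ,  0.   ,  0.   ,  1.   ]])}
{'vfov': np.float64(42.278), 'cx': np.float64(262.023), 'cy': np.float64(186.238), 'view': array([[ 0.068, -0.998,  0.005, -0.015],
       [-0.97 , -0.068, -0.233,  0.52 ],
       [ 0.233,  0.011, -0.973,  1.44 ],
       [ 0.   ,  0.   ,  0.   ,  1.   ]])}
{'vfov': np.float64(63.465), 'cx': np.float64(257.412), 'cy': np.float64(189.888), 'T_tool_cam': array([[ 0.001, -0.967, -0.256,  0.069],
       [ 1.   ,  0.   ,  0.001, -0.001],
       [-0.001, -0.256,  0.967, -0.158],
       [ 0.   ,  0.   ,  0.   ,  1.   ]])} 0.1
```

View pics/top0b.png

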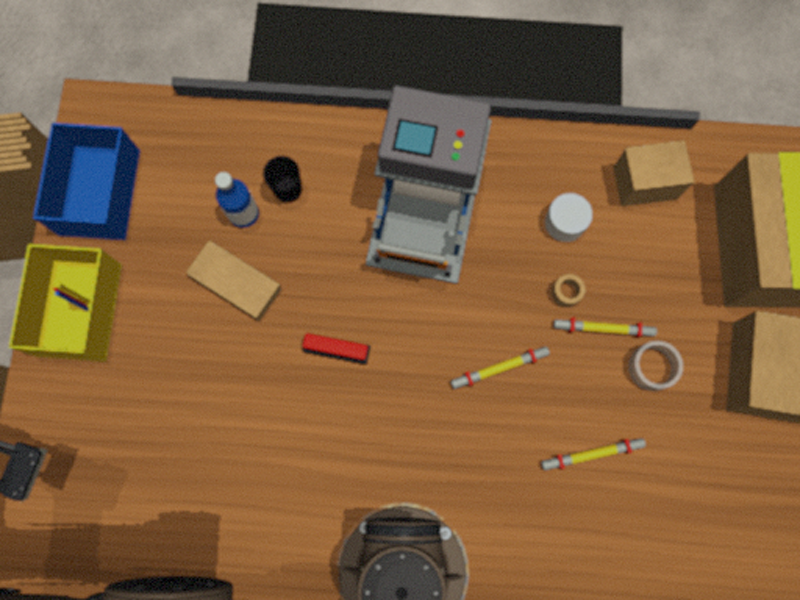

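View pics/scene0.png

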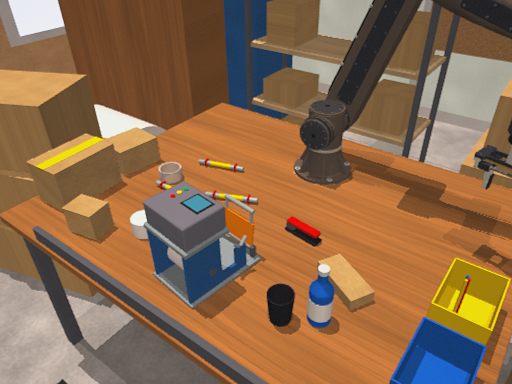

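The top view (800x600) has three bar look-alikes: A at (605,328), B at (500,368) and C at (593,454). The base is at about (403,590). A is farthest and has the core at (569,290) and the tape roll at (657,366) beside it, as described. The dispenser is around (425,185), with the guard's rail near (412,253).

```bash
python3 - <<'E'
from h import *
z=np.load("top0.npz"); rgb,d=z["rgb"],z["d"]; P=cloud("top",d)
hsv=cv2.cvtColor(rgb,cv2.COLOR_RGB2HSV)
def blob(m,box):
    u0,v0,u1,v1=[int(x/1.5625) for x in box]; M=np.zeros_like(m); M[v0:v1,u0:u1]=m[v0:v1,u0:u1]; M&=d>0
    return P[M]
yel=(abs(hsv[...,0].astype(int)-29)<5)&(hsv[...,1]>150)&(hsv[...,2]>100)
red=((hsv[...,0]<5)|(hsv[...,0]>174))&(hsv[...,1]>150)&(hsv[...,2]>80)
for n,b in dict(A=(545,310,665,345),B=(440,335,560,400),C=(530,430,655,480)).items():
    q=blob(yel,b); r=blob(red,b)
    c=q.mean(0); w=np.linalg.svd((q-c)[:,:2])[2][0]
    s=(r-c)[:,:2]@w
    print(n,len(q),c.round(4),"reach",np.hypot(*c[:2]).round(3),"yaw of axis",np.degrees(np.arctan2(w[1],w[0])).round(1),"collars",s[s>0].mean().round(4),s[s<0].mean().round(4),"r mean",r.mean(0).round(4))
# dispenser cloud
u0,v0,u1,v1=[int(x/1.5625) for x in (355,80,505,290)]
Q=P[v0:v1,u0:u1]; Z=Q[...,2]
print(np.histogram(Z,bins=np.arange(0,.32,.01)))
top=Q[(Z>.2)]; print("hood top n",len(top),top.mean(0).round(3), np.percentile(top[:,2],[5,50,95]).round(3))
print(cv2.minAreaRect(top[:,:2].astype(np.float32)*1000))
base=Q[(Z>.006)]; print("foot",cv2.minAreaRect(base[:,:2].astype(np.float32)*1000))
org=(hsv[...,0]>5)&(hsv[...,0]<14)&(hsv[...,1]>190)
wr=robot.read_position(),robot.read_tcp_rot(); print(wr)
a=rgb[v0:v1,u0:u1,::-1]; a2=rgb[int(270/1.5625):int(400/1.5625),int(530/1.5625):int(700/1.5625),::-1]
A=cv2.resize(a,None,fx=4,fy=4,interpolation=3);B=cv2.resize(a2,None,fx=3.7,fy=3.7,interpolation=3)
H=np.zeros((max(A.shape[0],B.shape[0]),A.shape[1]+B.shape[1],3),np.uint8);H[:A.shape[0],:A.shape[1]]=A;H[:B.shape[0],A.shape[1]:]=B
print(H.shape,u0,v0);cv2.imwrite("pics/crop1.png",H)
np.save("Q.npy",Q)
E
```

```text
A 146 [ 0.4836 -0.369   0.022 ] reach 0.608 yaw of axis -91.1 collars 0.0642 -0.0672 r mean [ 0.4827 -0.3693  0.0268]
B 142 [ 0.3906 -0.1654  0.0222] reach 0.424 yaw of axis 113.6 collars 0.0666 -0.0654 r mean [ 0.3877 -0.1591  0.0266]
C 156 [ 0.238  -0.3486  0.0223] reach 0.422 yaw of axis -73.8 collars 0.0653 -0.0661 r mean [ 0.2379 -0.3446  0.0262]
(array([2767, 1594,   92,   85,  285,  163,   45,   94,  112,  154,  191,
         74,   59,   17,    3,    0,   28,  180,   18,  223,  123,   84,
         82,   88,   82,   90,  198, 2809,  136,    0,    0]), array([0.  , 0.01, 0.02, 0.03, 0.04, 0.05, 0.06, 0.07, 0.08, 0.09, 0.1 ,
       0.11, 0.12, 0.13, 0.14, 0.15, 0.16, 0.17, 0.18, 0.19, 0.2 , 0.21,
       0.22, 0.23, 0.24, 0.25, 0.26, 0.27, 0.28, 0.29, 0.3 , 0.31]))
hood top n 3752 [ 0.738 -0.006  0.288] [0.218 0.275 0.28 ]
((512.0330810546875, 37.032752990722656), (187.7447052001953, 659.5702514648438), 79.59996795654297)
foot ((564.3180541992188, -8.1087646484375), (785.51904296875, 315.6514892578125), 2.3524842262268066)
(array([0.1550019 , 0.65651477, 0.22573092]), array([[ 9.73227636e-01, -2.29843287e-01, -1.79894784e-04],
       [-2.29843298e-01, -9.73226516e-01, -1.48544720e-03],
       [ 1.66341693e-04,  1.48702588e-03, -9.99998881e-01]]))
(536, 787, 3) 227 51
```

View pics/crop1.png

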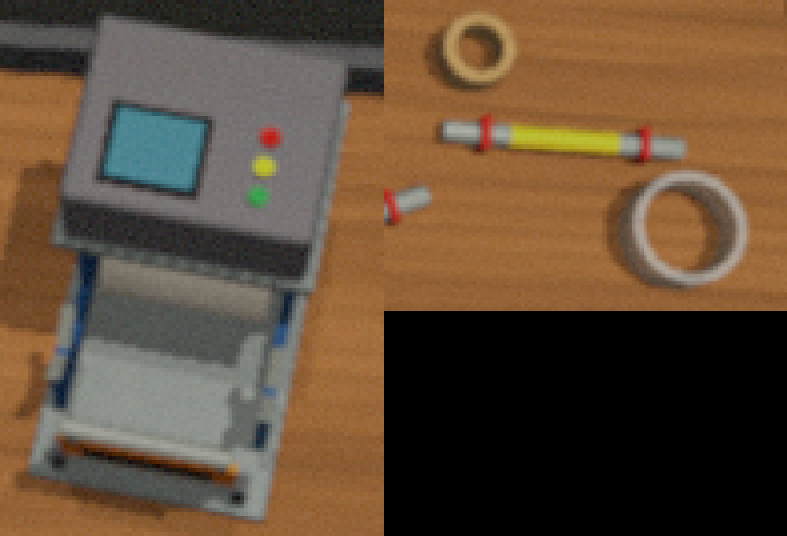

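The crop shows bar A lying between the core and the tape roll, as described. The guard is nearly shut, with its rail across crop pixels (60–240, 425–465). Next I fit the dispenser's pose from the hood top and check it against the base and rail.

```bash
python3 - <<'E'
from h import *
Q=np.load("Q.npy"); Z=Q[...,2]
def big(m):
    n,l,s,_=cv2.connectedComponentsWithStats(m.astype(np.uint8),connectivity=4); k=1+np.argmax(s[1:,4]); return l==k
m=big((abs(Z-.275)<.009)); T=Q[m]
r=cv2.minAreaRect(T[:,:2].astype(np.float32)*1000); print("hood",r,len(T))
bx=cv2.boxPoints(r)/1000; print(bx.round(4))
# front edge: for each column lowest pixel
fe=np.array([Q[np.where(m[:,c])[0].max(),c] for c in range(m.shape[1]) if m[:,c].sum()>20])
o=np.argsort(-fe[:,1]); fe=fe[o]; fe=fe[6:-6]
k=np.polyfit(fe[:,1],fe[:,0],1); res=fe[:,0]-np.polyval(k,fe[:,1]); g=abs(res)<.004; k=np.polyfit(fe[g,1],fe[g,0],1)
yaw=np.arctan(-k[0]); print("front edge yaw",np.degrees(yaw),"n",g.sum(),"std",res[g].std(), "yrange",fe[:,1].max(),fe[:,1].min())
# rail
R=Q[(abs(Z-.172)<.011)&(Q[...,0]<.68)]; print("rail n",len(R),R.mean(0).round(4)); 
c=R.mean(0);w=np.linalg.svd((R-c)[:,:2])[2][0];s=(R-c)[:,:2]@w;print("rail yaw",np.degrees(np.arctan2(-w[0],w[1])),s.min(),s.max(), np.percentile(R[:,2],[10,50,95]).round(4), "mid",(c[:2]+w*(s.max()+s.min())/2).round(4))
# hood frame
ex=np.array([np.cos(yaw),np.sin(yaw)]);ey=np.array([-ex[1],ex[0]])
L=T[:,:2]@np.c_[ex,ey]; print("hood local x,y pct",np.percentile(L,[.3,1,50,99,99.7],axis=0).round(4).tolist())
B=Q[(abs(Z-.012)<.006)&(Q[...,0]<.56)]; 
print("ex",ex); L=Q.reshape(-1,3)[:, :2]@np.c_[ex,ey]
# base front corner zone
rgb=np.load("top0.npz")["rgb"][51:51+Q.shape[0],227:227+Q.shape[1]].astype(int)
grey=(abs(rgb[...,0]-rgb[...,2])<25)&(rgb.sum(-1)>240)&(abs(Z-.012)<.008)
G=Q[grey][:,:2]@np.c_[ex,ey]; print("base grey n",len(G),np.percentile(G,[.5,2,50,98,99.5],axis=0).round(4).tolist())
E
```

```text
hood ((760.3453369140625, -6.130897521972656), (175.836181640625, 141.71983337402344), 82.18419647216797) 3080
[[ 0.6782 -0.0836]
 [ 0.8186 -0.1029]
 [ 0.8425  0.0713]
 [ 0.7021  0.0906]]
front edge yaw -7.5682593598036325 n 52 std 0.0008810056729269923 yrange 0.06098856578945123 -0.08084808460311804
rail n 212 [0.5649 0.0198 0.1737]
rail yaw 172.38906353494667 -0.06233870827233016 0.061243625728603944 [0.1691 0.1739 0.1786] mid [0.565  0.0203]
hood local x,y pct [[0.6848, 0.0066], [0.6856, 0.008], [0.7508, 0.0935], [0.8222, 0.1798], [0.8243, 0.1813]]
ex [ 0.99128866 -0.13170726]
base grey n 1841 [[0.5617, 0.0019], [0.5654, 0.0034], [0.6536, 0.0864], [0.7236, 0.1852], [0.7426, 0.1881]]
```

```bash
cat >> h.py <<'E'
YAW=np.radians(-7.58); SEAT=np.array([.645,.0097,.110])
def Rs(yaw=None):
    y=YAW if yaw is None else yaw; c,s=np.cos(y),np.sin(y); return np.array([[c,-s,0],[s,c,0],[0,0,1]])
def W(p): return SEAT+Rs()@np.array(p)          # seat frame -> world
def ori(a,flip=1,yaw=None):                     # lean a deg: fingers forward and down
    a=np.radians(a); z=np.array([np.sin(a),0,-np.cos(a)]); y=flip*np.array([np.cos(a),0,np.sin(a)])
    return Rs(yaw)@np.c_[np.cross(y,z),y,z]
def tcp(p,R,depth): return np.array(p)+R[:,2]*depth  # TCP so that p lies depth behind the tips
def rail(th): return W([-.060-.125*np.sin(th),0,-.065+.125*np.cos(th)])
def wcloud(d):
    c=robot.camera_info("wrist"); h,w=d.shape; f=h/2/np.tan(np.radians(c["vfov"])/2)
    u,v=np.meshgrid(np.arange(w),np.arange(h))
    P=np.stack([(u-c["cx"])/f*d,(v-c["cy"])/f*d,d,np.ones_like(d)],-1)
    T=np.eye(4);T[:3,:3]=robot.read_tcp_rot();T[:3,3]=robot.read_position()
    return (P@(T@np.array(c["T_tool_cam"])).T)[...,:3]
E
python3 - <<'E'
from h import *
def show(n,p,R):
    q=robot.ik(p,R); print(n,np.round(p,3),None if q is None else np.round(q,0))
for f in(1,-1):
  for a in (30,40,45):
    R=ori(a,f)
    show(f"{f} {a} view",W([-.22,0,.20]),R)
    for th in(0,.16,.8,1.4): show(f"{f} {a} rail{th}",tcp(rail(th),R,.01),R)
    show(f"{f} {a} seat",tcp(SEAT,R,.011),R)
    show(f"{f} {a} above",tcp(W([0,0,.08]),R,.011),R)
  show(f"{f} pick",np.array([.4836,-.369,.004]),ori(0,f,np.radians(-1.1)))
E
```

```text
1 30 view [0.427 0.039 0.31 ] [ 148.  -71.  -47.   19. -140.   36.]
1 30 rail0 [0.59  0.017 0.161] None
1 30 rail0.16 [0.571 0.02  0.16 ] None
1 30 rail0.8 [0.502 0.029 0.123] None
1 30 rail1.4 [0.468 0.033 0.058] None
1 30 seat [0.65  0.009 0.1  ] None
1 30 above [0.65  0.009 0.18 ] [ 15.   5. -51.  63. -13.  98.]
1 40 view [0.427 0.039 0.31 ] [ 141.  -65.  -57.   26. -131.   43.]
1 40 rail0 [0.592 0.017 0.162] None
1 40 rail0.16 [0.572 0.019 0.161] None
1 40 rail0.8 [0.503 0.029 0.124] None
1 40 rail1.4 [0.47  0.033 0.059] None
1 40 seat [0.652 0.009 0.102] None
1 40 above [0.652 0.009 0.182] None
1 45 view [0.427 0.039 0.31 ] [-148.  -80.  -24.  -97. -153. -128.]
1 45 rail0 [0.593 0.017 0.163] None
1 45 rail0.16 [0.573 0.019 0.161] None
1 45 rail0.8 [0.504 0.029 0.125] None
1 45 rail1.4 [0.47  0.033 0.059] None
1 45 seat [0.653 0.009 0.102] None
1 45 above [0.653 0.009 0.182] None
1 pick [ 0.484 -0.369  0.004] [ -19.   27.  -22.    0.  -41. -162.]
-1 30 view [0.427 0.039 0.31 ] [ 56. -27. -52.  33. -56. -79.]
-1 30 rail0 [0.59  0.017 0.161] None
-1 30 rail0.16 [0.571 0.02  0.16 ] None
-1 30 rail0.8 [0.502 0.029 0.123] None
-1 30 rail1.4 [0.468 0.033 0.058] None
-1 30 seat [0.65  0.009 0.1  ] None
-1 30 above [0.65  0.009 0.18 ] [ 15.   5. -51.  63. -13. -82.]
-1 40 view [0.427 0.039 0.31 ] [ 141.  -65.  -57.   26. -131. -137.]
-1 40 rail0 [0.592 0.017 0.162] None
-1 40 rail0.16 [0.572 0.019 0.161] None
-1 40 rail0.8 [0.503 0.029 0.124] None
-1 40 rail1.4 [0.47  0.033 0.059] None
-1 40 seat [0.652 0.009 0.102] None
-1 40 above [0.652 0.009 0.182] None
-1 45 view [0.427 0.039 0.31 ] [-148.  -80.  -24.  -97. -153.   52.]
-1 45 rail0 [0.593 0.017 0.163] None
-1 45 rail0.16 [0.573 0.019 0.161] None
-1 45 rail0.8 [0.504 0.029 0.125] None
-1 45 rail1.4 [0.47  0.033 0.059] None
-1 45 seat [0.653 0.009 0.102] None
-1 45 above [0.653 0.009 0.182] None
-1 pick [ 0.484 -0.369  0.004] [-19.  27. -22.   0. -41.  18.]
```

```bash
cat > fk.py <<'E'
import numpy as np
from scipy.spatial.transform import Rotation as Ro
from scipy.optimize import least_squares
S=[('z',1),('y',1),('y',-1),('x',1),('y',-1),('z',1)]
def FK(q,p):  # p: 6x3 offsets + final rotvec + sign x4,x6
    R=np.eye(3);t=np.zeros(3)
    for i,(ax,s) in enumerate(S):
        s=s*(p[21] if i==3 else p[22] if i==5 else 1)
        if i: t=t+R@p[3*(i-1):3*i]
        R=R@Ro.from_euler(ax,s*q[i],degrees=True).as_matrix()
    t=t+R@p[15:18]; return t,R@Ro.from_rotvec(p[18:21]).as_matrix()
E
python3 - <<'E'
from h import *; from fk import *
rng=np.random.default_rng(0); D=[]
for _ in range(60):
    az=rng.uniform(-1,1.5);r=rng.uniform(.45,.75);p=np.array([r*np.cos(az),r*np.sin(az),rng.uniform(.1,.4)])
    R=Ro.from_euler('zyx',[rng.uniform(-1,1),rng.uniform(-.4,.4),np.pi+rng.uniform(-.4,.4)]).as_matrix()
    q=robot.ik(p,R)
    if q is not None: D.append((p,R,np.array(q)))
print(len(D))
def res(x,sg):
    P=np.r_[x,sg]; o=[]
    for p,R,q in D:
        t,M=FK(q,P); o+=list(t-p)+list((M-R).ravel()*.3)
    return np.array(o)
best=None
for s4 in(1,-1):
  for s6 in(1,-1):
    for rv in([0,np.pi/2,0],[np.pi,0,0],[0,np.pi,0],[0,0,0]):
      x0=np.r_[0,0,.3, 0,0,.4, .2,0,0, .2,0,0, 0,0,0, .0,0,-.2, rv]
      r=least_squares(res,x0,args=([s4,s6],),max_nfev=60)
      if best is None or r.cost<best[0]: best=(r.cost,np.r_[r.x,s4,s6])
  
print(best[0],best[1].round(4)); np.save("fk.npy",best[1])
E
```

```text
60
6.371208102593325 [-0.     -0.0422  0.1988  0.      0.0666  0.6016  0.4867 -0.0243  0.
 -0.0231  0.1987 -0.      0.378  -0.3905 -0.074  -0.      0.      0.074
 -1.8289  1.8289 -1.7813 -1.      1.    ]
```

```bash
sed -i "s/('z',1)\]/('x',1)]/" fk.py
python3 - <<'E'
from h import *; from fk import *
rng=np.random.default_rng(0); D=[]
for _ in range(40):
    az=rng.uniform(-1,1.5);r=rng.uniform(.45,.75);p=np.array([r*np.cos(az),r*np.sin(az),rng.uniform(.1,.4)])
    R=Ro.from_euler('zyx',[rng.uniform(-1,1),rng.uniform(-.4,.4),np.pi+rng.uniform(-.4,.4)]).as_matrix()
    q=robot.ik(p,R)
    if q is not None: D.append((p,R,np.array(q)))
def res(x,sg):
    P=np.r_[x,sg]; o=[]
    for p,R,q in D:
        t,M=FK(q,P); o+=list(t-p)+list((M-R).ravel()*.3)
    return np.array(o)
best=None
for s4 in(1,-1):
  for s6 in(1,-1):
    for rv in([0,np.pi/2,0],[1.2,1.2,1.2],[-1.2,1.2,-1.2],[2.2,0,2.2]):
      x0=np.r_[0,0,.3, 0,0,.4, .2,0,0, .2,0,0, 0,0,0, .2,0,0, rv]
      r=least_squares(res,x0,args=([s4,s6],),max_nfev=60)
      if best is None or r.cost<best[0]: best=(r.cost,np.r_[r.x,s4,s6])
print(best[0],best[1].round(4)); P=best[1]; np.save("fk.npy",P)
lo=np.array([-176.03,-82.01,-58.28,-173.87,-174.79,-173.66])+2; hi=np.array([176.03,121.73,71.71,95.51,-.11,173.66])-2; hi[4]=-1
def solve(p,R,n=25):
    out=[]
    for k in range(n):
        f=lambda q:np.r_[(FK(q,P)[0]-p)*3,(FK(q,P)[1]-R).ravel()]
        r=least_squares(f,rng.uniform(np.maximum(lo,[-60,-82,-99,-999,-999,-999]),np.minimum(hi,[60,999,999,999,999,999])),bounds=(lo,hi),x_scale=50,max_nfev=80)
        if r.cost<1e-7: out.append(tuple(r.x.round(0)))
    return set(out)
for a in(0,15,30,45):
  R=ori(a,-1); print(a,"seat",solve(tcp(SEAT,R,.011),R),"rail0",solve(tcp(rail(0),R,.01),R),"rail1.4",solve(tcp(rail(1.4),R,.01),R))
E
```

```text
3.236809836957316e-30 [ 0.     -0.1249  0.1988 -0.     -0.042   0.6016  0.1586  0.167  -0.
  0.305  -0.1458  0.      0.0652 -0.046  -0.      0.3128  0.      0.
  2.4184 -2.4184  2.4184 -1.     -1.    ]
0 seat {(np.float64(18.0), np.float64(24.0), np.float64(-12.0), np.float64(0.0), np.float64(-54.0), np.float64(-26.0))} rail0 {(np.float64(21.0), np.float64(15.0), np.float64(-16.0), np.float64(-0.0), np.float64(-59.0), np.float64(-28.0))} rail1.4 {(np.float64(29.0), np.float64(12.0), np.float64(-38.0), np.float64(-0.0), np.float64(-40.0), np.float64(-36.0))}
15 seat {(np.float64(22.0), np.float64(17.0), np.float64(-31.0), np.float64(15.0), np.float64(-30.0), np.float64(-42.0))} rail0 {(np.float64(26.0), np.float64(7.0), np.float64(-34.0), np.float64(14.0), np.float64(-37.0), np.float64(-43.0))} rail1.4 set()
30 seat set() rail0 set() rail1.4 set()
45 seat set() rail0 set() rail1.4 set()
```

```bash
cat > ikx.py <<'E'
from h import *; from fk import *
P=np.load("fk.npy"); s4,s6=P[21],P[22]; OFF=P[:18].reshape(6,3); RF=Ro.from_rotvec(P[18:21]).as_matrix()
SG=np.array([1,1,-1,s4,-1,s6])
lo=np.array([-176.03,-82.01,-58.28,-173.87,-174.79,-173.66]); hi=np.array([176.03,121.73,71.71,95.51,-.11,173.66])
def rot(ax,a):
    c,s=np.cos(a),np.sin(a)
    return np.array([[c,-s,0],[s,c,0],[0,0,1]]) if ax=='z' else np.array([[c,0,s],[0,1,0],[-s,0,c]]) if ax=='y' else np.array([[1,0,0],[0,c,-s],[0,s,c]])
def fk(q):
    R=np.eye(3);t=np.zeros(3);a=np.radians(q)*SG
    for i,ax in enumerate('zyyxyx'): R=R@rot(ax,a[i]); t=t+R@OFF[i]
    return t,R@RF
# OFF[i] applied after joint i
def solveall(p,R,n=30,seed=0,m=2):
    rng=np.random.default_rng(seed); out=[]
    def f(q):
        t,M=fk(q); return np.r_[(t-p)*3,(M-R).ravel()]
    for k in range(n):
        r=least_squares(f,rng.uniform(lo,hi),method='lm',x_scale=50.,max_nfev=400)
        if r.cost>1e-8: continue
        q=(r.x+180)%360-180
        if np.all(q>lo+m)&np.all(q<hi-m)or (np.all(q>lo+[m,m,m,m,m,m]) and np.all(q<hi-[m,m,m,m,.5,m])):
            if not any(abs(q-o).max()<1 for o in out): out.append(q)
    return out
def ori2(a,b,flip=1,yaw=None):  # lean a about the bar, then sideways tilt b about closing axis
    return ori(a,flip,yaw)@rot('y',np.radians(b))
E
python3 - <<'E'
from ikx import *
q=robot.read_qpos(); print(fk(np.array(q))[0],robot.read_position())
for n,p,d in(("seat",SEAT,.011),("rail1.4",rail(1.4),.01)):
  for a in(30,45):
    for b in(-30,0,30):
      R=ori2(a,b,1); s=solveall(tcp(p,R,d),R,24); R2=ori2(a,b,-1)
      print(n,a,b,[x.round(0).astype(int).tolist() for x in s],flush=True)
E
```

```text
[0.1550019  0.65651477 0.22573092] [0.1550019  0.65651477 0.22573092]
seat 30 -30 [[28, 22, -49, 73, -44, 70]]
seat 30 0 []
seat 30 30 [[-4, 17, -17, -53, -37, -136]]
seat 45 -30 []
seat 45 0 []
seat 45 30 [[-14, 17, -22, -77, -35, -100]]
rail1.4 30 -30 []
rail1.4 30 0 []
rail1.4 30 30 [[-9, 9, -36, -65, -34, -117]]
rail1.4 45 -30 []
rail1.4 45 0 []
rail1.4 45 30 [[-28, 14, -42, -89, -43, -72]]
```

```bash
python3 - <<'E'
from ikx import *
print(robot.read_t()); 
q=np.array(robot.read_qpos()); 
robot.servo_line([.155,.60,.38],speed=.25)
robot.goto([.42,.20,.40],ori(0,1)); print(robot.read_t(),robot.read_position(),np.round(robot.read_qpos()))
T,R=np.array(robot.read_position()),np.array(robot.read_tcp_rot())
for n in("top","scene"):
    rgb,d=cam(n); np.savez(n+"1.npz",rgb=rgb,d=d); L=(cloud(n,d)-T)@R; L=L[(d>0)]
    L=L[(abs(L[:,0])<.2)&(abs(L[:,1])<.2)&(L[:,2]<.02)&(L[:,2]>-.35)]
    for z0 in np.arange(-.34,.02,.03):
        s=L[(L[:,2]>=z0)&(L[:,2]<z0+.03)]
        if len(s)>5: print(n,"z %.2f"%z0,len(s),"x",np.percentile(s[:,0],[2,98]).round(3),"y",np.percentile(s[:,1],[2,98]).round(3))
pts=dict(seat=(SEAT,.011),r0=(rail(0),.01),r14=(rail(1.4),.01))
for a in(35,42,50):
  for b in(8,14,20,26):
    R=ori2(a,b,1); print(a,b,{n:[x.round(0).astype(int).tolist() for x in solveall(tcp(p,R,d),R,14)] for n,(p,d) in pts.items()},flush=True)
E
```

```text
0.1
2.9917 [0.41998105 0.20038147 0.39968513] [ 50.  -4.  -6.  -0. -87. 123.]
top z -0.34 272 x [-0.053 -0.011] y [-0.049  0.033]
top z -0.31 178 x [-0.048  0.001] y [-0.045  0.012]
top z -0.28 237 x [-0.048  0.008] y [-0.045  0.017]
top z -0.25 225 x [-0.048  0.013] y [-0.045  0.019]
top z -0.22 171 x [-0.048  0.014] y [-0.045  0.017]
top z -0.19 332 x [-0.041  0.035] y [-0.049 -0.017]
top z -0.16 79 x [-0.042  0.021] y [-0.05 -0.  ]
top z -0.13 1101 x [-0.041  0.033] y [-0.095  0.095]
top z -0.10 427 x [-0.042  0.034] y [-0.087  0.082]
scene z -0.34 624 x [-0.029  0.051] y [-0.014  0.051]
scene z -0.31 541 x [-0.025  0.047] y [-0.013  0.048]
scene z -0.28 527 x [-0.027  0.047] y [-0.013  0.047]
scene z -0.25 503 x [-0.027  0.047] y [-0.013  0.047]
scene z -0.22 414 x [-0.025  0.047] y [-0.014  0.048]
scene z -0.19 367 x [-0.025  0.041] y [-0.045  0.037]
scene z -0.16 291 x [-0.021  0.04 ] y [-0.045  0.019]
scene z -0.13 809 x [-0.031  0.04 ] y [-0.09   0.098]
scene z -0.10 647 x [-0.034  0.041] y [-0.083  0.096]
scene z -0.07 146 x [-0.025  0.035] y [-0.065  0.089]
scene z -0.04 19
[... 460 characters left out ...]
4': [[-3, 3, -43, -86, -11, -98]]}
42 20 {'seat': [[1, 13, -25, -61, -16, -127]], 'r0': [[13, 1, -36, -37, -9, -159]], 'r14': [[-13, 6, -43, -87, -24, -89]]}
42 26 {'seat': [[-7, 15, -22, -69, -28, -113]], 'r0': [[-2, 4, -28, -59, -26, -129]], 'r14': [[-20, 9, -41, -86, -34, -84]]}
50 8 {'seat': [[-1, 12, -27, -90, -3, -95]], 'r0': [], 'r14': []}
50 14 {'seat': [[-7, 13, -27, -91, -14, -89]], 'r0': [], 'r14': [[-32, 11, -53, -115, -36, -42]]}
50 20 {'seat': [[-12, 15, -26, -90, -23, -87]], 'r0': [[-2, 2, -31, -72, -17, -113]], 'r14': [[-33, 13, -50, -106, -40, -50]]}
50 26 {'seat': [[-16, 17, -25, -88, -33, -86]], 'r0': [[-12, 5, -29, -77, -30, -101]], 'r14': [[-34, 16, -47, -99, -45, -54]]}
```

```bash
cat > clr.py <<'E'
from ikx import *
# sampled gripper body in tool frame
g=np.linspace(-1,1,9); BODY=np.array([[.040*i,.097*j,-.105+.039*k] for i in g for j in g for k in g])
BODY=np.r_[BODY,np.array([[.05*i,.05*j,-.22+.08*k] for i in g for j in g for k in g])]
def boxd(L,lo_,hi_): # min signed-ish distance of points to a box
    d=np.maximum(np.maximum(np.array(lo_)-L,L-np.array(hi_)),0); n=np.linalg.norm(d,axis=1); return n.min()
def clear(p,R,th):
    L=((p+BODY@R.T)-SEAT)@Rs()
    o={"bench":L[:,2].min()+.110,"hood":boxd(L,(.046,-.095,.075),(.2,.095,.165)),"roll":boxd(L,(.060,-.08,-.1),(.15,.08,.011))}
    for s in(1,-1): o["sad%d"%s]=boxd(L,(-.028,s*.08-.006,-.1),(.028,s*.08+.006,.015))
    c,sn=np.cos(th),np.sin(th); u=np.array([-sn,0,c]); n=np.array([c,0,sn]); G=L-np.array([-.06,0,-.065]); G=np.c_[G@n,G[:,1],G@u]
    o["guard"]=boxd(G,(-.006,-.068,0),(.006,.068,.085)); o["posts"]=min(boxd(G,(-.007,y-.008,.085),(.007,y+.008,.132)) for y in(.055,-.055))
    return {k:int(v*1000) for k,v in o.items()}
E
python3 - <<'E'
from clr import *
for a,b in((42,20),(45,20),(50,8),(50,14),(50,20),(55,14),(55,20)):
    R=ori2(a,b); print("seat",a,b,clear(tcp(SEAT,R,.011),R,1.4),"up40",clear(tcp(W([0,0,.04]),R,.011),R,1.4)["hood"])
for a,b in((35,26),(42,20),(50,20)):
    R=ori2(a,b)
    for th in(0,.16,.8,1.4): print("rail",a,b,th,clear(tcp(rail(th),R,.01),R,th))
E
```

```text
seat 42 20 {'bench': 73, 'hood': 0, 'roll': 70, 'sad1': 66, 'sad-1': 22, 'guard': 15, 'posts': 38} up40 0
seat 45 20 {'bench': 68, 'hood': 4, 'roll': 72, 'sad1': 66, 'sad-1': 21, 'guard': 10, 'posts': 34} up40 4
seat 50 8 {'bench': 67, 'hood': 21, 'roll': 87, 'sad1': 51, 'sad-1': 32, 'guard': 9, 'posts': 28} up40 21
seat 50 14 {'bench': 63, 'hood': 17, 'roll': 82, 'sad1': 58, 'sad-1': 26, 'guard': 6, 'posts': 28} up40 17
seat 50 20 {'bench': 60, 'hood': 12, 'roll': 76, 'sad1': 65, 'sad-1': 19, 'guard': 3, 'posts': 28} up40 12
seat 55 14 {'bench': 55, 'hood': 26, 'roll': 86, 'sad1': 57, 'sad-1': 25, 'guard': 0, 'posts': 20} up40 26
seat 55 20 {'bench': 52, 'hood': 21, 'roll': 81, 'sad1': 64, 'sad-1': 19, 'guard': 0, 'posts': 20} up40 21
rail 35 26 0 {'bench': 141, 'hood': 45, 'roll': 141, 'sad1': 138, 'sad-1': 89, 'guard': 62, 'posts': 23}
rail 35 26 0.16 {'bench': 139, 'hood': 65, 'roll': 152, 'sad1': 147, 'sad-1': 99, 'guard': 66, 'posts': 23}
rail 35 26 0.8 {'bench': 103, 'hood': 135, 'roll': 175, 'sad1': 156, 'sad-1': 109, 'guard': 71, 'posts': 25}
rail 35 26 1.4 {'bench': 37, 'ho
[... 234 characters left out ...]
, 'sad1': 144, 'sad-1': 107, 'guard': 69, 'posts': 29}
rail 42 20 0.8 {'bench': 96, 'hood': 149, 'roll': 194, 'sad1': 163, 'sad-1': 127, 'guard': 78, 'posts': 31}
rail 42 20 1.4 {'bench': 30, 'hood': 184, 'roll': 200, 'sad1': 149, 'sad-1': 115, 'guard': 66, 'posts': 29}
rail 50 20 0 {'bench': 120, 'hood': 73, 'roll': 162, 'sad1': 132, 'sad-1': 94, 'guard': 60, 'posts': 29}
rail 50 20 0.16 {'bench': 119, 'hood': 93, 'roll': 176, 'sad1': 145, 'sad-1': 107, 'guard': 65, 'posts': 29}
rail 50 20 0.8 {'bench': 82, 'hood': 163, 'roll': 208, 'sad1': 173, 'sad-1': 137, 'guard': 78, 'posts': 31}
rail 50 20 1.4 {'bench': 16, 'hood': 197, 'roll': 215, 'sad1': 164, 'sad-1': 130, 'guard': 70, 'posts': 29}
```

```bash
cat >> clr.py <<'E'
def O(a,b,yaw=None): return ori2(a,-b,-1,yaw)
SEEDS=[[0,3,-30,-60,-25,50],[-15,8,-40,-85,-30,85],[-5,12,-27,-80,-12,90],[-19,27,-22,0,-41,18],[20,10,-20,0,-60,0]]
def near(p,R,q0=None):
    q0=np.array(robot.read_qpos() if q0 is None else q0); best=None
    f=lambda q:np.r_[(fk(q)[0]-p)*3,(fk(q)[1]-R).ravel()]
    for s in [q0]+SEEDS:
        r=least_squares(f,np.array(s,float),method='lm',x_scale=50.,max_nfev=400)
        if r.cost>1e-9: continue
        q=(r.x+180)%360-180
        if np.all(q>lo+.5) and np.all(q<hi-.5) and (best is None or abs(q-q0).max()<abs(best-q0).max()): best=q
    return best
def go(p,R):
    q=near(p,R)
    if q is None: raise RuntimeError("no ik")
    robot.movej(q.tolist())
E
python3 - <<'E'
from clr import *
R=O(40,24); p=tcp(rail(.16),R,.01)-R[:,2]*.13+np.array([0,0,.02])
print(near(p,R).round(0)); go(p,R)
rgb,d=cam("wrist"); Pw=wcloud(d); np.savez("w1.npz",rgb=rgb,d=d,P=Pw); print(robot.read_t(),robot.read_position(),p)
cv2.imwrite("pics/w1.png",cv2.resize(rgb[...,::-1],None,fx=1.5,fy=1.5))
E
```

```text
[  6. -17. -35. -30. -32.  15.]
4.7833 [ 0.48990991 -0.01838012  0.2727779 ] [ 0.48949509 -0.01884512  0.27238138]
```

View pics/w1.png

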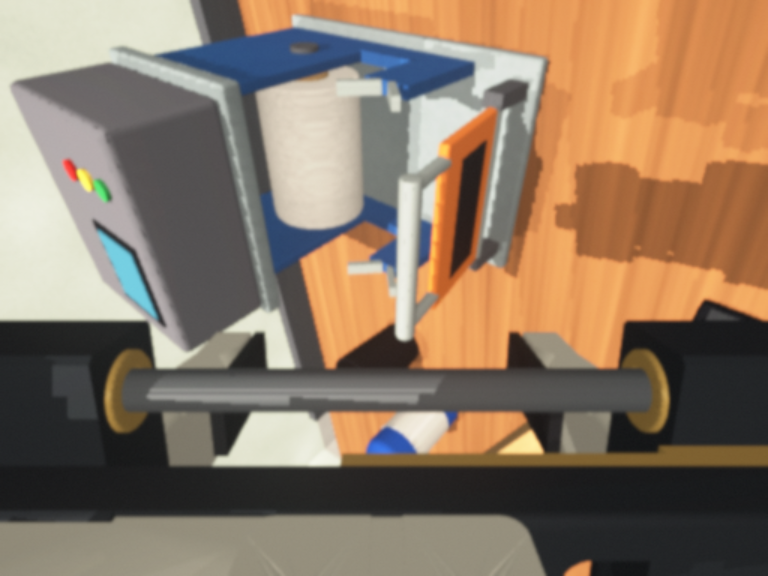

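The wrist picture (768x576) shows the rail from (410,178) to (405,337), the right saddle at about (370,92) and the left saddle at about (372,270). The shut guard's orange panel is to the right of the rail. Next I check these in the estimated seat frame.

```bash
python3 - <<'E'
from clr import *
z=np.load("w1.npz"); Pw=z["P"]; d=z["d"]; rgb=z["rgb"].astype(int); L=(Pw-SEAT)@Rs()
V,U=np.mgrid[:384,:512]
ok=(d>0)&(V<235)
# rail
m=ok&(abs(U-271)<12)&(V>120)&(V<226)&(abs(L[...,2]-.055)<.03)&(L[...,0]<-.05); r=L[m]
c=r.mean(0);w=np.linalg.svd(r-c,full_matrices=False)[2][0];s=(r-c)@w
print("rail",m.sum(),c.round(4),w.round(3),(s.min()).round(4),s.max().round(4),"y",r[:,1].min().round(4),r[:,1].max().round(4),"topz",np.percentile(r[:,2],[2,50,98]).round(4),"x",np.percentile(r[:,0],[2,98]).round(4))
sad={}
for n,box in dict(right=(222,50,270,76),left=(230,170,268,200)).items():
    u0,v0,u1,v1=box; m=np.zeros_like(ok);m[v0:v1,u0:u1]=True
    grey=(abs(rgb[...,0]-rgb[...,2])<30)&(rgb.sum(-1)>330)
    m&=ok&grey&(L[...,2]>-.03)&(L[...,2]<.03)&(abs(L[...,0])<.04)&(abs(abs(L[...,1])-.08)<.02); q=L[m]
    print(n,m.sum(),"y",np.percentile(q[:,1],[3,50,97]).round(4),"x",np.percentile(q[:,0],[2,50,98]).round(4),"z",np.percentile(q[:,2],[2,50,98]).round(4))
    for a,b in zip(*[iter([])]*2): pass
    # x->z profile
    for x0 in np.arange(-.03,.034,.006):
        k=q[(q[:,0]>=x0)&(q[:,0]<x0+.006)]
        if len(k): print("   x%.3f n%d zmax %.4f ymed %.4f"%(x0+.003,len(k),np.percentile(k[:,2],90),np.median(k[:,1])))
# hood front & base edges
m=ok&(abs(L[...,2]-.12)<.03)&(abs(L[...,1])<.08)&(abs(L[...,0]-.046)<.015); print("hood front x",m.sum(),np.median(L[m],0).round(4))
k=np.polyfit(L[m][:,1],L[m][:,0],1);print("slope deg",np.degrees(k[0]))
E
```

```text
rail 1619 [-0.0827 -0.0025  0.0617] [-0.01  -0.999  0.049] -0.0661 0.0563 y -0.0588 0.0638 topz [0.0391 0.0636 0.066 ] x [-0.0868 -0.0748]
right 481 y [-0.082  -0.0781 -0.0721] x [-0.0302  0.0081  0.0233] z [-0.0102  0.0031  0.0121]
   x-0.027 n62 zmax 0.0120 ymed -0.0777
   x-0.021 n28 zmax 0.0091 ymed -0.0816
   x-0.015 n27 zmax 0.0016 ymed -0.0815
   x-0.009 n13 zmax -0.0064 ymed -0.0816
   x0.003 n67 zmax -0.0054 ymed -0.0773
   x0.009 n89 zmax 0.0006 ymed -0.0778
   x0.015 n88 zmax 0.0060 ymed -0.0775
   x0.021 n90 zmax 0.0118 ymed -0.0780
   x0.027 n5 zmax 0.0097 ymed -0.0818
left 241 y [0.0775 0.0796 0.0867] x [-0.0294  0.0057  0.022 ] z [-0.0203 -0.0008  0.0108]
   x-0.027 n30 zmax 0.0111 ymed 0.0798
   x-0.021 n12 zmax 0.0053 ymed 0.0782
   x-0.015 n24 zmax -0.0006 ymed 0.0784
   x-0.009 n19 zmax -0.0049 ymed 0.0783
   x-0.003 n4 zmax -0.0157 ymed 0.0787
   x0.003 n32 zmax -0.0063 ymed 0.0819
   x0.009 n50 zmax -0.0001 ymed 0.0803
   x0.015 n37 zmax 0.0065 ymed 0.0802
   x0.021 n31 zmax 0.0098 ymed 0.0821
hood front x 7617 [ 0.0474 -0.0188  0.123 ]
slope deg 0.07815419679106778
```

```bash
echo 'SEAT[:]=SEAT+Rs()@np.array([-.0015,.0015,0])' >> h.py
python3 - <<'E'
from clr import *
R=O(40,24); 
robot.servo_line(tcp(rail(.16),R,.011)-R[:,2]*.05,ori=R,speed=.2)
robot.move_gripper(.6)
robot.servo_line(tcp(rail(.16),R,.011),speed=.12); print("f",np.round(robot.read_force(),1))
robot.move_gripper(0.0); print("grip",robot.read_grip_width()*88,robot.read_finger_force(),robot.read_t())
q=robot.read_qpos()
for th in (.4,.65,.9,1.15,1.4):
    robot.servo_line(tcp(rail(th),R,.011),speed=.13); print(th,np.round(robot.read_force(),1),np.round(robot.read_position()-tcp(rail(th),R,.011),4),round(robot.read_grip_width()*88,1))
print(robot.read_t(),np.round(robot.read_qpos(),1))
E
```

```text
f [-0.   0.  -0.7]
grip 13.316916237066518 29.997764825820923 7.5
0.4 [-10.2  -1.5  17. ] [0.0005 0.0001 0.002 ] 13.4
0.65 [-9.2  0.1 13.1] [-0.0009  0.0005  0.0002] 13.3
0.9 [-5.   3.7  2.2] [-0.0015  0.0007 -0.001 ] 13.5
1.15 [ 3.8  7.4 -4. ] [-0.0005  0.0008 -0.0007] 13.2
1.4 [ 6.3  7.5 -5.3] [ 0.0001  0.0009 -0.0003] 13.0
9.45 [-14.    7.3 -41.  -82.1 -28.5  86.5]
```

```bash
python3 - <<'E'
from clr import *
R=O(40,24)
robot.servo_line(tcp(rail(1.45),R,.011),speed=.08); print(np.round(robot.read_force(),1),np.round(robot.read_position()-tcp(rail(1.45),R,.011),4)); robot.dwell(.2)
robot.move_gripper(.5); 
robot.servo_line(robot.read_position()-R[:,2]*.09+np.array([0,0,.04]),speed=.25)
rgb,d=cam("top"); cv2.imwrite("pics/top2.png",cv2.resize(rgb[40:260,170:440,::-1],None,fx=2.7,fy=2.7)); Pt=cloud("top",d); np.savez("top2.npz",rgb=rgb,d=d)
Rp=O(0,12,np.radians(-1.1)); p=np.array([.4836,-.369,.15]); print(near(p,Rp).round(0)); go(p,Rp)
rgb,d=cam("wrist"); Pw=wcloud(d); np.savez("w2.npz",rgb=rgb,d=d,P=Pw); print(robot.read_t(),robot.read_position())
cv2.imwrite("pics/w2.png",rgb[...,::-1])
hsv=cv2.cvtColor(rgb,cv2.COLOR_RGB2HSV); yel=(abs(hsv[...,0].astype(int)-29)<6)&(hsv[...,1]>130)&(hsv[...,2]>90)&(d>0)&(abs(Pw[...,2]-.018)<.012)&(np.hypot(Pw[...,0]-.4836,Pw[...,1]+.369)<.09)
q=Pw[yel]; c=q.mean(0); w=np.linalg.svd((q-c)[:,:2],full_matrices=False)[2][0]; w*=np.sign(w[1]); s=(q-c)[:,:2]@w
print(len(q),c.round(4),"yaw",np.degrees(np.arctan2(-w[0],w[1])).round(2),s.min(),s.max(),"ztop",np.percentile(q[:,2],97), "perp",np.percentile((q-c)[:,:2]@[w[1],-w[0]],[1,99]).round(4))
E
```

```text
[ 0.8  2.7 17.9] [0.0031 0.0006 0.0028]Traceback (most recent call last):
  File "<stdin>", line 5, in <module>
rig.Unreachable: the arm cannot follow that straight line within its joint ranges
```

```bash
cat > pickview.py <<'E'
from clr import *
R=np.array(robot.read_tcp_rot()); p0=np.array(robot.read_position())
for v in (-R[:,2]*.03+[0,0,.02],-R[:,2]*.02+[0,0,.03],-R[:,2]*.01+[.0,0,.03],np.array([0,0,.04])):
    try: robot.servo_line(p0+v,speed=.15); print("ok",v); break
    except robot.Unreachable: pass
p0=np.array(robot.read_position()); q=near(p0+[.03,-.03,.14],O(25,20)); print(q); robot.movej(q.tolist()); print(np.round(robot.read_position(),3),robot.read_t(),np.round(robot.read_force(),1))
rgb,d=cam("top"); cv2.imwrite("pics/top2.png",cv2.resize(rgb[40:260,170:440,::-1],None,fx=2.7,fy=2.7)); np.savez("top2.npz",rgb=rgb,d=d)
Rp=O(0,12,np.radians(-1.1)); p=np.array([.4836,-.369,.15]); print(near(p,Rp).round(0)); go(p,Rp)
rgb,d=cam("wrist"); Pw=wcloud(d); np.savez("w2.npz",rgb=rgb,d=d,P=Pw); print(robot.read_t(),robot.read_position())
cv2.imwrite("pics/w2.png",rgb[...,::-1])
hsv=cv2.cvtColor(rgb,cv2.COLOR_RGB2HSV); yel=(abs(hsv[...,0].astype(int)-29)<6)&(hsv[...,1]>130)&(hsv[...,2]>90)&(d>0)&(abs(Pw[...,2]-.018)<.012)&(np.hypot(Pw[...,0]-.4836,Pw[...,1]+.369)<.09)
q=Pw[yel]; c=q.mean(0); w=np.linalg.svd((q-c)[:,:2],full_matrices=False)[2][0]; w*=np.sign(w[1]); s=(q-c)[:,:2]@w
print(len(q),c.round(4),"yaw",np.degrees(np.arctan2(-w[0],w[1])).round(2),s.min(),s.max(),"ztop",np.percentile(q[:,2],97), "perp",np.percentile((q-c)[:,:2]@[w[1],-w[0]],[1,99]).round(4))
E
python3 pickview.py
```

```text
ok [-0.0190656  -0.00976997  0.04100121]
[ 14.77272754 -12.52256447 -35.69947552 -15.72197149 -37.58880016
  -7.88091476]
[ 0.478 -0.     0.232] 12.325 [-0.9  0.1 -0.9]
[-26.  22.  -3. -12. -70.  30.]
13.8333 [ 0.48419405 -0.36794176  0.15099544]
855 [ 0.4848 -0.3893  0.0223] yaw -0.09 -0.02170494752159196 0.06499275171272013 ztop 0.024503681352869483 perp [-0.0079  0.0082]
```

View pics/w2.png

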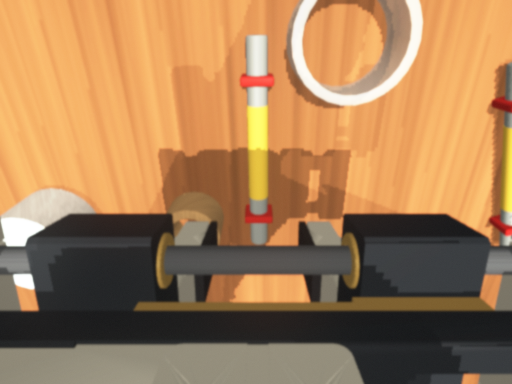

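View pics/top2.png

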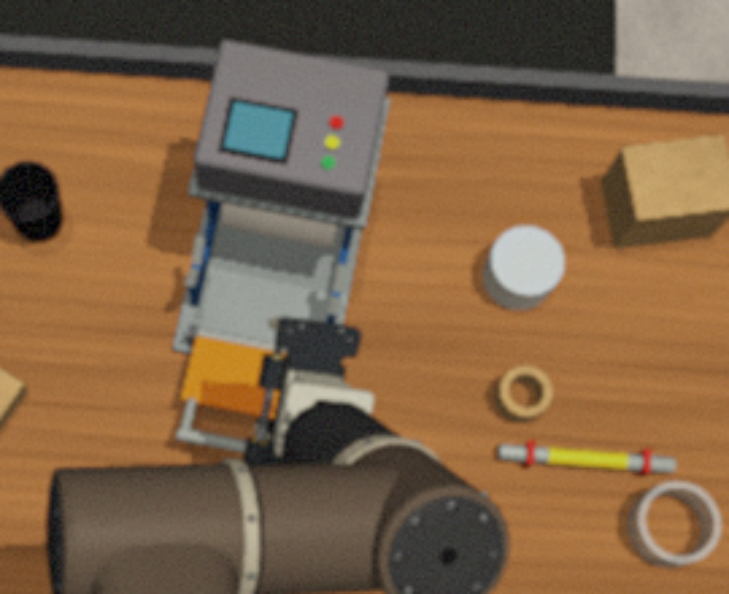

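The guard is down on its stop (rail at (215,440) in the top crop). The wrist view shows the bar upright in the picture, with its collars at (257,80) and (259,213) and nothing between the fingers. I refine the middle from the collars, then pick.

```bash
python3 - <<'E'
from clr import *
z=np.load("w2.npz"); Pw=z["P"];d=z["d"];hsv=cv2.cvtColor(z["rgb"],cv2.COLOR_RGB2HSV)
V,U=np.mgrid[:384,:512]; red=((hsv[...,0]<6)|(hsv[...,0]>172))&(hsv[...,1]>150)&(d>0)&(abs(U-258)<22)
yel=(abs(hsv[...,0].astype(int)-29)<6)&(hsv[...,1]>130)&(abs(U-258)<16)&(V<205)&(d>0)
C=[np.median(Pw[red&(V>a)&(V<b)],0) for a,b in((68,95),(203,225))]; print(np.round(C,4))
mid=(C[0]+C[1])/2; dv=(C[1]-C[0])[:2]; print("mid",mid.round(4),"sep",np.hypot(*dv),"yaw",np.degrees(np.arctan2(-dv[0],dv[1])).round(2))
q=Pw[yel]; print("yellow",len(q),np.median(q,0).round(4),np.percentile(q[:,1],[1,99]).round(4)); k=np.polyfit(q[:,1],q[:,0],1); print("yaw",np.degrees(np.arctan(-k[0])).round(2))
E
```

```text
[[ 0.4843 -0.4332  0.0281]
 [ 0.4846 -0.3039  0.0271]]
mid [ 0.4844 -0.3685  0.0276] sep 0.12932546757285954 yaw -0.15
yellow 855 [ 0.4849 -0.391   0.0227] [-0.4103 -0.3352]
yaw -0.09
```

```bash
python3 - <<'E'
from clr import *
Rp=O(0,12,np.radians(-.3)); t=tcp([.4845,-.3690,.014],Rp,.0082)
robot.servo_line(t+[0,0,.03],ori=Rp,speed=.15); robot.servo_line(t,speed=.08); print(np.round(robot.read_position()-t,4),np.round(robot.read_force(),1))
robot.move_gripper(0); print("w",robot.read_grip_width()*88,robot.read_finger_force(),np.round(robot.read_force(),1))
robot.servo_line(t+[0,0,.04],speed=.1); robot.servo_line(t+[0,0,.24],speed=.25)
print("w",robot.read_grip_width()*88,np.round(robot.read_force(),1),robot.read_t(),np.round(robot.read_qpos()))
R=O(49,12)
for n,p in dict(seat=SEAT,up=W([0,0,.03]),up6=W([0,0,.06]),pre=W([-.03,0,.12])).items():
    q=near(tcp(p,R,.0082),R); print(n,None if q is None else q.round(0),clear(tcp(p,R,.0082),R,1.4))
# bar as seen from the wrist camera, in the tool frame
rgb,d=cam("wrist"); Pw=wcloud(d); T=np.array(robot.read_position());M=np.array(robot.read_tcp_rot()); L=(Pw-T)@M
np.savez("w3.npz",rgb=rgb,d=d,L=L); hsv=cv2.cvtColor(rgb,cv2.COLOR_RGB2HSV)
red=((hsv[...,0]<6)|(hsv[...,0]>172))&(hsv[...,1]>150)&(d>0)&(d<.35); q=L[red]; print("red",len(q),q.mean(0).round(4),np.percentile(q,[2,98],axis=0).round(4))
cv2.imwrite("pics/w3.png",rgb[...,::-1])
E
```

```text
[-0.0003  0.     -0.0006] [-0.6 -0.  -0. ]
w 17.44771762058993 30.000242292881012 [-0.3 -0.1  1.6]
w 16.818320184303037 [-0.8  0.7 -3.8] 17.325 [-26.  19.   4. -11. -81.  28.]
seat [  0.  12. -27. -81.  -6.  76.] {'bench': 68, 'hood': 18, 'roll': 86, 'sad1': 58, 'sad-1': 29, 'guard': 10, 'posts': 29}
up None {'bench': 98, 'hood': 18, 'roll': 105, 'sad1': 71, 'sad-1': 43, 'guard': 39, 'posts': 52}
up6 None {'bench': 128, 'hood': 18, 'roll': 125, 'sad1': 87, 'sad-1': 61, 'guard': 69, 'posts': 75}
pre None {'bench': 188, 'hood': 76, 'roll': 187, 'sad1': 143, 'sad-1': 120, 'guard': 123, 'posts': 122}
red 1829 [ 0.0641  0.0233 -0.0082] [[ 0.0562 -0.0132 -0.0362]
 [ 0.0936  0.2325  0.2041]]
```

View pics/w3.png

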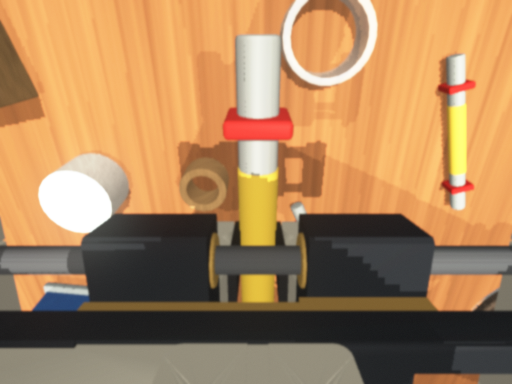

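```bash
python3 - <<'E'
from clr import *
for b in (12,16):
  for h in(0,.015,.03,.045,.07):
    for x in ((0,) if h<.03 else (0,-.03,-.06)):
      o=[]
      for a in range(44,66,3):
        R=O(a,b); p=tcp(W([x,0,h]),R,.0082); q=near(p,R)
        if q is not None: c=clear(p,R,1.4); o.append((a,c["hood"],c["guard"],int(q[4]),int(q[3]),int(q[0])))
      print(b,h,x,o,flush=True)
z=np.load("w3.npz"); L=z["L"]; hsv=cv2.cvtColor(z["rgb"],cv2.COLOR_RGB2HSV); V,U=np.mgrid[:384,:512]
q=L[(abs(U-258)<10)&(V>40)&(V<212)&(z["d"]>0)&~((V>105)&(V<142))]; q=q[abs(q[:,1])<.02]
print(len(q),"z vs x",np.polyfit(q[:,0],q[:,2],1),"tan12=.2126","y vs x",np.polyfit(q[:,0],q[:,1],1), "x range",q[:,0].min(),q[:,0].max())
r=L[((hsv[...,0]<6)|(hsv[...,0]>172))&(hsv[...,1]>150)&(V>100)&(V<145)&(abs(U-258)<40)]; print("collar",np.percentile(r,[3,50,97],axis=0).round(4))
E
```

```text
12 0 0 [(50, 20, 8, -10, -90, -5), (53, 26, 4, -19, -110, -15), (56, 31, 0, -27, -121, -21), (59, 37, 0, -35, -128, -25), (62, 43, 0, -43, -133, -28), (65, 48, 0, -51, -136, -30)]
12 0.015 0 [(50, 20, 23, -4, -77, 2), (53, 26, 18, -15, -102, -11), (56, 31, 14, -24, -116, -19), (59, 37, 10, -32, -125, -23), (62, 43, 5, -39, -130, -27), (65, 48, 2, -47, -134, -29)]
12 0.03 0 [(53, 26, 33, -11, -93, -6), (56, 31, 29, -20, -111, -16), (59, 37, 24, -28, -121, -22), (62, 43, 20, -36, -128, -25), (65, 48, 16, -44, -132, -28)]
12 0.03 -0.03 [(53, 56, 28, -12, -96, -8), (56, 61, 24, -22, -112, -17), (59, 67, 19, -30, -121, -23), (62, 73, 15, -38, -127, -27), (65, 78, 11, -46, -131, -30)]
12 0.03 -0.06 [(53, 86, 29, -13, -98, -9), (56, 91, 24, -23, -112, -19), (59, 97, 18, -31, -121, -25), (62, 103, 12, -40, -126, -29), (65, 108, 7, -48, -130, -33)]
12 0.045 0 [(53, 26, 48, -5, -80, 0), (56, 31, 43, -16, -104, -12), (59, 37, 39, -25, -117, -19), (62, 43, 35, -33, -125, -24), (65, 48, 31, -41, -130, -27)]
12 0.045 -0.03 [(53, 56, 43, -6, -84, 0), (56, 61, 38, -17, -106, -13), (59, 67, 34, -26, 
[... 2284 characters left out ...]
-31)]
16 0.07 0 [(53, 24, 71, -9, -71, 1), (56, 30, 67, -16, -89, -8), (59, 35, 62, -23, -102, -15), (62, 41, 59, -30, -111, -21), (65, 46, 55, -36, -118, -25)]
16 0.07 -0.03 [(53, 53, 66, -8, -71, 1), (56, 59, 61, -17, -90, -9), (59, 65, 57, -24, -102, -16), (62, 70, 53, -31, -111, -22), (65, 76, 50, -38, -117, -27)]
16 0.07 -0.06 [(53, 83, 64, -7, -71, 3), (56, 89, 59, -17, -91, -9), (59, 94, 54, -25, -102, -17), (62, 100, 49, -32, -110, -23), (65, 106, 45, -39, -116, -28)]
2554 z vs x [-0.20716501 -0.01714036] tan12=.2126 y vs x [-0.00140257 -0.00022209] x range 0.021505305470876642 0.0916844174514674
collar [[ 0.0562 -0.013  -0.0361]
 [ 0.0609 -0.0005 -0.0346]
 [ 0.0668  0.0121 -0.0195]]
```

```bash
cat >> clr.py <<'E'
BD=np.array([.979,0,-.205])
def check(q0,q1,n=9,th=1.4):
    for k in np.linspace(0,1,n):
        t,M=fk(q0+(q1-q0)*k); c=t+M@[0,0,-.0078]; e=np.array([c-M@BD*.1,c,c+M@BD*.1]); l=(e-SEAT)@Rs()
        cl=clear(t,M,th); print("%.2f"%k,"bar ends seat frame mm",(l*1000).round().astype(int).tolist(),cl)
E
python3 - <<'E'
from clr import *
q0=np.array(robot.read_qpos())
Rm=O(60,12); pm=tcp(W([-.07,0,.12]),Rm,.0078); 
for a in (60,64,68):
    Rm=O(a,12); qm=near(tcp(W([-.07,0,.12]),Rm,.0078),Rm); print(a,qm)
    if qm is not None: check(q0,qm); np.save("qm.npy",qm); break
E
```

```text
60 None
64 [ -16.6470475    -4.6673491   -38.37870871 -107.279997    -21.10716818
  112.66020083]
0.00 bar ends seat frame mm [[-121, -298, 142], [-109, -397, 141], [-96, -497, 141]] {'bench': 299, 'hood': 273, 'roll': 348, 'sad1': 472, 'sad-1': 332, 'guard': 394, 'posts': 397}
0.12 bar ends seat frame mm [[-110, -211, 126], [-86, -307, 115], [-62, -404, 103]] {'bench': 245, 'hood': 188, 'roll': 278, 'sad1': 391, 'sad-1': 262, 'guard': 317, 'posts': 316}
0.25 bar ends seat frame mm [[-98, -129, 121], [-66, -222, 104], [-34, -316, 87]] {'bench': 208, 'hood': 121, 'roll': 237, 'sad1': 327, 'sad-1': 209, 'guard': 244, 'posts': 238}
0.38 bar ends seat frame mm [[-86, -58, 123], [-50, -149, 105], [-13, -240, 88]] {'bench': 187, 'hood': 86, 'roll': 210, 'sad1': 272, 'sad-1': 167, 'guard': 180, 'posts': 174}
0.50 bar ends seat frame mm [[-75, 2, 129], [-38, -90, 114], [-2, -182, 99]] {'bench': 178, 'hood': 70, 'roll': 185, 'sad1': 224, 'sad-1': 128, 'guard': 140, 'posts': 136}
0.62 bar ends seat frame mm [[-65, 46, 136], [-33, -48, 124], [-1, -142, 112]] {'bench': 175, 'hood': 71, 'roll': 173, 'sad1': 184, 'sad-1': 101, 'guard': 122, 'posts': 121}
0.75 bar ends seat frame mm [[-59, 77, 139], [-35, -20, 131], [-12, -117, 123]] {'bench': 175, 'hood': 89, 'roll': 176, 'sad1': 159, 'sad-1': 97, 'guard': 115, 'posts': 114}
0.88 bar ends seat frame mm [[-59, 93, 135], [-47, -6, 130], [-35, -105, 126]] {'bench': 172, 'hood': 109, 'roll': 190, 'sad1': 149, 'sad-1': 109, 'guard': 108, 'posts': 107}
1.00 bar ends seat frame mm [[-70, 100, 120], [-70, 0, 120], [-70, -100, 120]] {'bench': 164, 'hood': 133, 'roll': 213, 'sad1': 156, 'sad-1': 134, 'guard': 99, 'posts': 94}
```

```bash
python3 - <<'E'
from clr import *
robot.movej(np.load("qm.npy").tolist()); print(robot.read_t(),robot.read_grip_width()*88)
for x,h,a in((-.06,.07,60),(-.03,.055,58),(0,.045,57),(0,.03,56)):
    R=O(a,12); q=near(tcp(W([x,0,h]),R,.0078),R); dq=abs(q-np.array(robot.read_qpos())).max(); print((x,h),q.round(),dq.round(1))
    if dq>60: print("jump"); break
    robot.movej(q.tolist())
print(robot.read_t(),np.round(robot.read_force(),1),np.round(robot.read_position()-tcp(W([x,0,h]),R,.0078),4))
rgb,d=cam("wrist"); Pw=wcloud(d); np.savez("w4.npz",rgb=rgb,d=d,P=Pw); cv2.imwrite("pics/w4.png",rgb[...,::-1])
E
```

```text
18.8667 17.126215443687457
(-0.06, 0.07) [ -19.    2.  -39. -112.  -24.  120.] 7.3
(-0.03, 0.055) [ -17.    6.  -35. -110.  -21.  117.] 3.7
(0, 0.045) [ -15.    9.  -32. -110.  -20.  115.] 3.2
(0, 0.03) [ -16.   11.  -32. -111.  -21.  118.] 2.5
19.95 [ 0.3 -0.9 -4.5] [-0.0009 -0.0002 -0.0001]
```

View pics/w4.png

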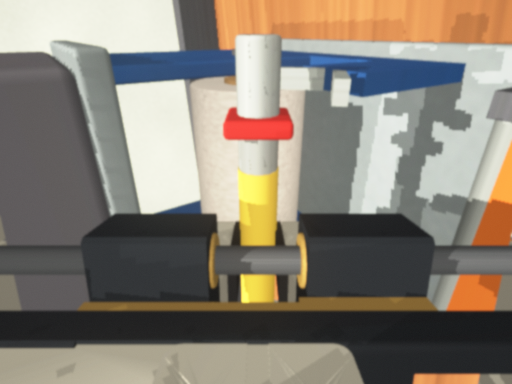

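The bar is held square, with its red collar at (258,124) inboard of the right saddle, whose arms are at about (300,78) and (340,90). I remeasure that saddle's V from this view, then lower.

```bash
python3 - <<'E'
from clr import *
z=np.load("w4.npz"); L=(z["P"]-SEAT)@Rs(); rgb=z["rgb"].astype(int); d=z["d"]
V,U=np.mgrid[:384,:512]
grey=(abs(rgb[...,0]-rgb[...,2])<35)&(rgb.sum(-1)>330)&(d>0)&(U>278)&(U<360)&(V>60)&(V<112)&(abs(L[...,1]+.08)<.012)&(abs(L[...,2])<.03)
q=L[grey]; print(len(q),np.percentile(q,[2,50,98],axis=0).round(4))
for x0 in np.arange(-.03,.03,.004):
    k=q[(q[:,0]>=x0)&(q[:,0]<x0+.004)]
    if len(k): print("x%.3f n%d z90 %.4f y %.4f..%.4f"%(x0+.002,len(k),np.percentile(k[:,2],90),*np.percentile(k[:,1],[5,95])))
# rod end in the seat frame
m=(abs(U-258)<18)&(V>40)&(V<105)&(d>0); r=L[m]; r=r[r[:,1]<-.06]; print("rod end x",np.percentile(r,[2,50,98],axis=0).round(4))
E
```

```text
1696 [[-0.0291 -0.0833 -0.0097]
 [ 0.0046 -0.0789  0.0015]
 [ 0.0171 -0.0733  0.0243]]
x-0.028 n348 z90 0.0122 y -0.0829..-0.0738
x-0.024 n145 z90 0.0129 y -0.0832..-0.0735
x-0.020 n36 z90 0.0089 y -0.0832..-0.0738
x-0.016 n37 z90 0.0054 y -0.0833..-0.0744
x-0.012 n47 z90 0.0005 y -0.0832..-0.0744
x-0.008 n63 z90 0.0258 y -0.0873..-0.0733
x-0.004 n30 z90 0.0238 y -0.0862..-0.0725
x0.000 n5 z90 -0.0080 y -0.0826..-0.0741
x0.004 n229 z90 -0.0060 y -0.0827..-0.0738
x0.008 n267 z90 -0.0020 y -0.0831..-0.0738
x0.012 n263 z90 0.0018 y -0.0830..-0.0737
x0.016 n213 z90 0.0050 y -0.0831..-0.0739
x0.020 n11 z90 0.0043 y -0.0833..-0.0754
x0.024 n1 z90 0.0012 y -0.0831..-0.0831
rod end x [[-0.0099 -0.0951  0.0286]
 [-0.0076 -0.0847  0.0356]
 [-0.0015 -0.0733  0.0394]]
```

```bash
python3 - <<'E'
from clr import *
for x,h,a in((0,.018,54.5),(0,.009,53),(0,.003,52)):
    R=O(a,12); t=tcp(W([x,.0005,h]),R,.0078); q=near(t,R); robot.movej(q.tolist())
    print(h,q.round(),np.round(robot.read_force(),1),np.round(robot.read_position()-t,4))
print(robot.read_t()); robot.dwell(.1)
robot.move_gripper(.36); print("w",robot.read_grip_width()*88,robot.read_finger_force(),np.round(robot.read_force(),1))
for s,a in((.012,53),(.03,55),(.06,58)):
    R=O(a,12); r=np.radians(a); t=tcp(W([-s*np.sin(r),0,s*np.cos(r)]),R,.0078); q=near(t,R)
    if q is None: print("none",s); break
    robot.movej(q.tolist()); print(s,q.round(),np.round(robot.read_force(),1))
print(robot.read_t())
rgb,d=cam("wrist"); Pw=wcloud(d); np.savez("w5.npz",rgb=rgb,d=d,P=Pw); cv2.imwrite("pics/w5.png",rgb[...,::-1])
rgb,d=cam("top"); np.savez("t5.npz",rgb=rgb,d=d,P=cloud("top",d))
E
```

```text
0.018 [ -15.   12.  -31. -109.  -19.  115.] [-0.4 -0.5 -3.4] [0.0001 0.0004 0.0008]
0.009 [ -13.   12.  -30. -106.  -17.  110.] [-0.5  0.1 -2.7] [0.0003 0.0008 0.0009]
0.003 [ -12.   13.  -30. -103.  -16.  106.] [ 0.6 -0.1 -3.6] [0.0001 0.0006 0.0005]
20.75
w 31.751526509465563 0.0 [ 0.3 -1.1  0.3]
0.012 [ -14.   12.  -32. -107.  -18.  112.] [ 0.4 -0.1  0.2]
0.03 [ -18.   11.  -35. -113.  -22.  121.] [ 0.9 -0.2  0.8]
0.06 [ -23.    8.  -41. -118.  -28.  130.] [-0.1 -1.   0.7]
22.1667
```

View pics/w5.png

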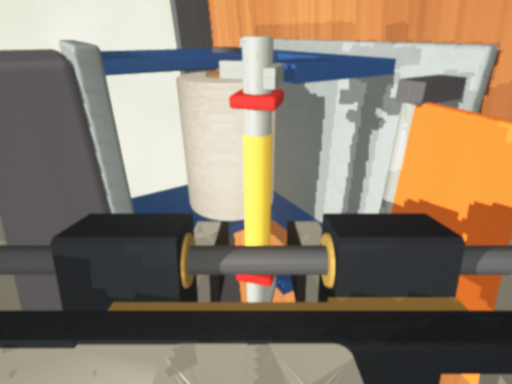

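The bar lies in the right V, with its near collar at (257,100) just inside the saddle at (250,72). The far collar is at (258,278). I check its pose numerically.

```bash
python3 - <<'E'
from clr import *
z=np.load("w5.npz"); L=(z["P"]-SEAT)@Rs(); d=z["d"]; V,U=np.mgrid[:384,:512]; hsv=cv2.cvtColor(z["rgb"],cv2.COLOR_RGB2HSV)
yel=(abs(hsv[...,0].astype(int)-29)<6)&(hsv[...,1]>130)&(V>130)&(V<240)&(abs(U-258)<22)&(d>0)
q=L[yel]; n=-np.array([np.sin(np.radians(58)),0,-np.cos(np.radians(58))])
for lo_,hi_ in((-.05,-.02),(-.02,.01),(.01,.045)):
    k=q[(q[:,1]>lo_)&(q[:,1]<hi_)]
    if len(k)>10:
        f=least_squares(lambda c:np.hypot(k[:,0]-c[0],k[:,2]-c[1])-.0095,[0,0],loss="soft_l1",f_scale=.001); print("axis at y",k[:,1].mean().round(3),f.x.round(4),len(k))
red=((hsv[...,0]<6)|(hsv[...,0]>172))&(hsv[...,1]>150)&(d>0)&(abs(U-258)<32)
for a,b in((85,112),(268,290)):
    r=L[red&(V>a)&(V<b)]; print("collar y",len(r),np.percentile(r[:,1],[3,50,97]).round(4))
rod=L[(abs(U-258)<14)&(V>42)&(V<62)&(d>0)]; f=least_squares(lambda c:np.hypot(rod[:,0]-c[0],rod[:,2]-c[1])-.009,[0,0],loss="soft_l1",f_scale=.001); print("rod end axis",f.x.round(4),rod[:,1].mean().round(3))
z=np.load("t5.npz"); L=(z["P"]-SEAT)@Rs(); hsv=cv2.cvtColor(z["rgb"],cv2.COLOR_RGB2HSV)
m=(((hsv[...,0]<6)|(hsv[...,0]>172))&(hsv[...,1]>140)|(abs(hsv[...,0].astype(int)-29)<5)&(hsv[...,1]>140))&(abs(L[...,0])<.04)&(abs(L[...,1])<.12)&(L[...,2]>-.03)
print("top",m.sum(),np.round(L[m].min(0),3) if m.any() else "", np.round(L[m].max(0),3) if m.any() else "",robot.read_t())
E
```

```text
axis at y -0.031 [0.0008 0.0004] 626
axis at y -0.005 [0.0009 0.0004] 782
axis at y 0.023 [0.001  0.0003] 572
collar y 761 [-0.0672 -0.064  -0.06  ]
collar y 305 [0.0645 0.0675 0.0721]
rod end axis [0.0009 0.0004] -0.089
top 176 [-0.017 -0.069 -0.026] [0.016 0.073 0.02 ] 22.2667
```

```bash
cat > plan.py <<'E'
from clr import *
FB=np.array([[.013*i,.05*j,-.033+.033*k] for i in g for j in g for k in g])
def fchk(q0,q1,th=1.4,n=7):
    w={}
    for k in np.linspace(0,1,n):
        t,M=fk(q0+(q1-q0)*k); c=clear(t,M,th); L=((t+FB@M.T)-SEAT)@Rs()
        c["fbar"]=int(1000*boxd(L,(-.014,-.1,-.014),(.014,.1,.014)));c["fhood"]=int(1000*boxd(L,(.046,-.095,.075),(.2,.095,.165)))
        G=L-np.array([-.06,0,-.065]); cc,sn=np.cos(th),np.sin(th); G=np.c_[G@np.array([cc,0,sn]),G[:,1],G@np.array([-sn,0,cc])]
        c["fguard"]=int(1000*boxd(G,(-.006,-.068,0),(.006,.068,.085)));c["frail"]=int(1000*boxd(G,(-.007,-.062,.118),(.007,.062,.132))); c["fbench"]=int(1000*(L[:,2].min()+.11))
        L2=((t+BODY@M.T)-SEAT)@Rs(); c["bbar"]=int(1000*boxd(L2,(-.014,-.1,-.014),(.014,.1,.014)))
        for a in c: w[a]=min(w.get(a,999),c[a])
    return w
E
python3 - <<'E'
from plan import *
q0=np.array(robot.read_qpos()); R=O(40,24); T=tcp(rail(1.41),R,.011)
qv=near(W([-.12,-.03,.12]),O(60,18),q0); print("via",qv)
for nm,v in dict(A=-R[:,2]*.02+[0,0,.03],B=-R[:,2]*.01+[0,0,.055],C=-R[:,2]*.03+[0,0,.02]).items():
    qp=near(T+v,R,q0); print(nm,qp)
    if qp is None: continue
    print(" direct",fchk(q0,qp))
    if qv is not None: print(" via",fchk(q0,qv),fchk(qv,qp))
print(near(T,R,q0))
E
```

```text
via [-12.77210942 -11.35018946 -38.3277855  -80.44281023 -22.80930432
  82.45562719]
A [ -5.31593153  -1.71000727 -41.59191739 -68.5614376  -24.31211597
  64.81194715]
 direct {'bench': 64, 'hood': 85, 'roll': 153, 'sad1': 104, 'sad-1': 79, 'guard': 20, 'posts': 10, 'fbar': 29, 'fhood': 60, 'fguard': 9, 'frail': 0, 'fbench': 62, 'bbar': 88}
 via {'bench': 85, 'hood': 85, 'roll': 153, 'sad1': 104, 'sad-1': 79, 'guard': 20, 'posts': 18, 'fbar': 29, 'fhood': 60, 'fguard': 41, 'frail': 76, 'fbench': 94, 'bbar': 88} {'bench': 72, 'hood': 167, 'roll': 216, 'sad1': 180, 'sad-1': 135, 'guard': 101, 'posts': 65, 'fbar': 121, 'fhood': 137, 'fguard': 51, 'frail': 16, 'fbench': 65, 'bbar': 148}
B [  0.99408345  -4.43970187 -41.63520611 -61.64994546 -20.94824667
  53.07188758]
 direct {'bench': 67, 'hood': 85, 'roll': 153, 'sad1': 104, 'sad-1': 79, 'guard': 20, 'posts': 14, 'fbar': 29, 'fhood': 60, 'fguard': 9, 'frail': 0, 'fbench': 67, 'bbar': 88}
 via {'bench': 85, 'hood': 85, 'roll': 153, 'sad1': 104, 'sad-1': 79, 'guard': 20, 'posts': 18, 'fbar': 29, 'fhood': 60, 'fguard': 41, 'frail': 76, 'f
[... 186 characters left out ...]
'bbar': 153}
C [ -7.09781668  -1.63049698 -42.03011572 -69.50847228 -25.39909649
  67.12156722]
 direct {'bench': 63, 'hood': 85, 'roll': 153, 'sad1': 104, 'sad-1': 79, 'guard': 20, 'posts': 9, 'fbar': 29, 'fhood': 60, 'fguard': 10, 'frail': 0, 'fbench': 60, 'bbar': 88}
 via {'bench': 85, 'hood': 85, 'roll': 153, 'sad1': 104, 'sad-1': 79, 'guard': 20, 'posts': 18, 'fbar': 29, 'fhood': 60, 'fguard': 41, 'frail': 76, 'fbench': 94, 'bbar': 88} {'bench': 69, 'hood': 168, 'roll': 221, 'sad1': 184, 'sad-1': 139, 'guard': 102, 'posts': 67, 'fbar': 123, 'fhood': 137, 'fguard': 53, 'frail': 16, 'fbench': 62, 'bbar': 151}
[-14.32581673   7.45721132 -41.11191433 -82.56872748 -28.48337212
  87.4207072 ]
```

```bash
python3 - <<'E'
from plan import *
R=O(40,24); T=tcp(rail(1.41),R,.011)
qv=near(W([-.12,-.03,.12]),O(60,18)); robot.movej(qv.tolist()); robot.move_gripper(.5)
robot.movej(near(T-R[:,2]*.02+[0,0,.03],R).tolist()); print(np.round(robot.read_force(),1))
robot.servo_line(T,ori=R,speed=.12); print("at rail",np.round(robot.read_force(),1),np.round(robot.read_position()-T,4))
robot.move_gripper(0); print("w",robot.read_grip_width()*88,robot.read_finger_force(),np.round(robot.read_force(),1))
if 11<robot.read_grip_width()*88<16:
    for th in(1.15,.9,.65,.4,.2,.05,0):
        robot.servo_line(tcp(rail(th),R,.011),speed=.13); f=np.array(robot.read_force()); print(th,np.round(f,1),round(robot.read_grip_width()*88,1))
        if np.linalg.norm(f)>45: break
print(robot.read_t(),np.round(robot.read_position()-tcp(rail(0),R,.011),4))
E
```

```text
[ 0.9  0.5 -0.4]
at rail [-0.4 -0.5 -0.3] [ 0.0006 -0.0012  0.0008]
w 13.269613886114186 30.00056952238083 [-3.1 -1.5  6.8]
1.15 [-5.4 -2.9  2. ] 12.6
0.9 [-16.7  -5.4  13. ] 13.2
0.65 [-10.5  -4.    9.2] 13.4
0.4 [-1.9 -3.6  4. ] 13.0
0.2 [ 0.1 -4.6 -0.9] 12.6
0.05 [ 0.5 -4.3 -2.7] 13.6
0 [ 0.2 -5.  -4.1] 12.8
27.8083 [-0.0009 -0.0003 -0.001 ]
```

```bash
python3 - <<'E'
from plan import *
R=O(40,24)
for th in(-.02,-.04):
    robot.servo_line(tcp(rail(th),R,.011),speed=.05); f=np.array(robot.read_force()); print(th,np.round(f,1),np.round(robot.read_position()-tcp(rail(th),R,.011),4))
    if f@Rs()[:,0]<-12: break
robot.dwell(.2); robot.move_gripper(.5); print(np.round(robot.read_force(),1),robot.read_finger_force())
p=np.array(robot.read_position())
robot.servo_line(p-R[:,2]*.12,speed=.2); print(np.round(robot.read_force(),1),robot.read_t())
rgb,d=cam("wrist"); Pw=wcloud(d); np.savez("w6.npz",rgb=rgb,d=d,P=Pw); cv2.imwrite("pics/w6.png",rgb[...,::-1])
L=(Pw-SEAT)@Rs(); m=(d>0)&(abs(L[...,1])<.05)&(L[...,2]>.045)&(L[...,2]<.075)&(L[...,0]<-.03)&(L[...,0]>-.12)&(np.mgrid[:384,:512][0]<235)
k=L[m]; f=least_squares(lambda c:np.hypot(k[:,0]-c[0],k[:,2]-c[1])-.007,[-.06,.06],loss="soft_l1",f_scale=.001); print(len(k),"rail",f.x.round(4),"theta",np.arctan2(-(f.x[0]+.06),f.x[1]+.065).round(3))
hsv=cv2.cvtColor(rgb,cv2.COLOR_RGB2HSV); y=(abs(hsv[...,0].astype(int)-29)<5)&(hsv[...,1]>150)&(d>0)&(abs(L[...,0])<.03)&(abs(L[...,2])<.03); k=L[y]
if len(k)>20: f=least_squares(lambda c:np.hypot(k[:,0]-c[0],k[:,2]-c[1])-.0095,[0,0],loss="soft_l1",f_scale=.001); print("bar",len(k),f.x.round(4))
E
```

```text
-0.02 [-7.8 -6.9  0.9] [-0.002  -0.0001 -0.0012]
-0.04 [-22.2  -7.1  10.4] [-0.004   0.0003 -0.0015]
[-0.8 -0.2  0.2] 0.0
[ 0.5  0.7 -0.5] 29.9917
1420 rail [-0.0601  0.0591] theta 0.001
bar 30 [0.0001 0.0037]
```

View pics/w6.png

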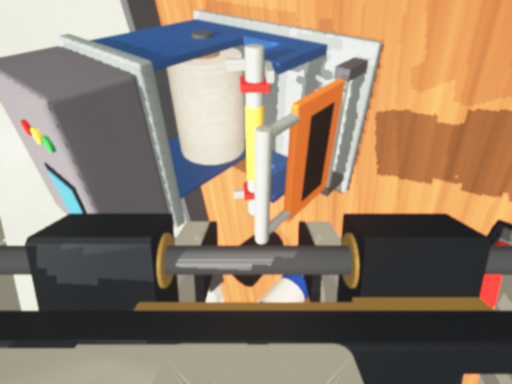

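The guard is shut (rail at (262,185), angle about 0.00 rad). The bar lies in both saddles, with collars at (257,87) and (248,195), and the gripper is clear of everything.

```bash
python3 -c "
from rig import robot
robot.dwell(.3); print(robot.read_force()); print(robot.job_done(), robot.read_t())"
```

```text
[-0.64208396 -0.13122305  0.24955049]
the job is handed in; nothing more can be done
the job is handed in; nothing more can be done
```

I handed the job in at about 30 s of the 69 s: the bar measured home in both saddles and released, the guard is shut (about 0 rad) and let go, and no bystander was knowingly touched; the judge's result was not shown.

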